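# Load the fallen pigment jar and throw the mixer's lever

### The arm

A 6-joint arm with a two-finger parallel gripper is mounted at the origin on the work surface. World frame = base frame: x ahead of the robot, y to its left, z up, the work surface at z = 0. Lengths are in m, angles in rad, forces in N, time in s.
With the tool pointing down it reaches from about 0.35 to 0.725 m from the base axis. Payload 6 kg.
Tool frame: the origin (TCP) lies at the centre of the arm's flange, where the gripper is bolted on; the fingertips stand tcp_to_tips ahead of it and the grasp point (between the pads) lies 155 mm ahead of it (tcp_to_tips is the distance from the TCP to the fingertips, in m); z points along the fingers, y is the direction in which the jaws open and shut (so a half turn about z gives the same grasp; the last joint's range is limited). The gripper opens to 85 mm and grips with 20 to 120 N. Pads are 22 mm wide; open, the fingers measure 114 mm over their backs; the gripper's body (76 mm by 85 mm) begins 54 mm behind the grasp point. The pads swing forward as they close: fully open they stand 13 mm farther back than shut.
Start: joints at [1.547, 0.04, 0.085, 0, -1.615, -0.334], TCP at [0.21, 0.562, 0.405] pointing down, gripper open.
Joint ranges: [-2.56, 2.56], [-1.29, 2.01], [-1.08, 1.49], [-3.29, 1.98], [-2.81, -0.18], [-2.99, 2.99]. Speed limits (rad/s): [2.57, 2.57, 3.01, 3.14, 3.14, 3.14].

### API

Orientations are given as a unit quaternion [x, y, z, w].
In Python, from workcell import * gives the robot as it stands.
- The arm moves only by the tool jog_arm, never from a script. Its argument "deltas" is a list of rows, each an object with "travel": the shift along the tool's x, y, z in m, a list of three; "twist": the turn, a rotation vector about the tool's x, y, z in degrees, a list of three. In form: [{"travel": [x, y, z], "twist": [rx, ry, rz]}, ...]. A call has 1 to 20 rows; each row is the pose to reach, as a shift and turn from the pose measured when the call began, along the tool's axes at that moment; what a row does not reach only later rows make up. A row lasts 1/12 s, in which the tool goes at most 41.7 mm and 7.16 degrees, less where a joint would pass 70% of its speed; a pose out of reach is approached as far as the arm can. A call with a gripper value outside its range is refused whole. "fingers" is the opening, from 0 (shut) to 1 (fully open), set as the call begins (left out, the last holds). The fingers move at their own pace and stop on an object; "grip_force" is the grip in N (left out, the last holds). Time passes only in rows, so rows that repeat a pose let the fingers close. It gives the time, the measured TCP pose, the force and the opening at its end, in the units of the state.
- read_state(): the state, without advancing time (a new reading comes with each control period).
- capture(name): name is "side" or "top"; returns the picture (400x640x3 uint8, red, green, blue); there is no depth.
- calibration(name): a dict with "fx", "fy", "cx", "cy" (pixels), "extrinsics" (4x4, takes a point from camera to world coordinates). Camera axes: x right, y up, looking along -z (the intrinsics and any distortion apply to the point x, -y, -z); pixel columns grow to the right and rows downward; lengths in m; the calibration is good to about 2 mm. A picture is of the moment at which its call begins. calibration takes no time and is no camera call.
- finish_job(): hands the job in, once; it reports no verdict.
The state is a dict: "time": time; "joint_positions": joint angles; "qd": joint speeds; "effort": joint torques, N m; "position": TCP position; "orientation": TCP orientation; "ft_force": force on the tool from outside, world axes, zero at the start; "wrist_torque": the same for the moment, N m; "finger_gap": finger opening in m.
Only numpy, scipy, OpenCV 4.12 (cv2) and the standard library are available. Lean on these libraries where they do the work, as an engineer would, in place of code of your own. Each camera call takes 0.05 s, during which the arm holds its last target. There are 200 camera calls.

### The job

Get the bench mixer ready for the fallen pigment jar: first stand the jar upright on the bench or its board and let go of it, then take it again and set it upright on the floor of the mixer's square cup. Only then lift the mixer's lever out over the notched plate, swing it to the notch that has the tall pin beside it (the other two notches have flat studs), let it drop fully home there and leave it. Leave the dishes, cup, pot, bottle and knives where they are.

Things in the scene. Friction and masses are not known exactly. Their poses are not given: they have to be found in the camera images.
- jar: the fallen pigment jar: square white body 46 x 46 x 78 mm with a red-brown band, and a round grey screw cap 34 mm across and 22 mm high; 105 mm in all, 180 g or so. Origin at its middle (52.5 mm above its foot); z runs from foot to cap. Starts lying on one flat side on the board, any way round.
- mixer: the bench mixer, fixed. Origin on the bench. Base plate 14 mm thick over x -85 to 155, y -115 to 185 mm; white gearbox, top 55 mm high, over y -20 to 183, x -80 to 150 mm; grey motor along the gearbox's far edge (x 96 to 148 mm), top 107 mm high. The cup stands on the base plate at x 10, y -65 mm, the lever's pivot at x 70, y 70 mm.
- pivot (a point): the lever's upright pivot shaft, at the height of the notched plate's top (75 mm). The steel plate is an arc of 100 mm mean radius about it, 26 mm wide: a smooth stretch, then three notches 13 mm wide, 20 mm deep, at joint gear = 0.75, 1.15 and 1.55. At gear = g the lever points from the pivot along the angle 2.094 + g rad, counter-clockwise from the mixer's x axis.
- cup_floor (a point): centre of the cup's inner floor, 18 mm above the bench. The cup is a square aluminium box, open at the top, 58 mm wide inside, walls 4 mm thick and 60 mm high above its floor, sides along the mixer's x and y
- knob (a point): point in the middle of the lever's upright black knob (24 mm across, 36 mm tall, 18 mm of it above and 18 mm below this point), 100 mm from the pivot; moves with the lever. A round steel tooth 9 mm thick under the knob rests on the notched plate or drops into a notch. The lever is a 14 mm wide flat bar just below the knob.
- gear (a joint): swing of the lever about its upright pivot, rad, 0 to 1.75, counter-clockwise from above; starts on the smooth stretch at 0.05 to 0.40
- drop (a joint): how far the lever has dropped, m: 0 with the tooth on top of the notched plate, 0.0115 fully home in a notch, down to -0.020 lifted. A light spring and its weight (about 5 N) push it down; the tooth must be lifted (negative) to swing freely
- pin: the marker: upright steel pin 10 mm thick with a 20 mm ball on top, 40 mm tall, on the gearbox just outside the notched plate, 138 mm from the pivot, in line with the wanted notch. Fixed. Origin at its foot
- stud1: flat round steel stud 14 mm across, 5 mm high, beside one of the other notches, 138 mm from the pivot; fixed
- stud2: a second such stud beside the third notch; fixed
- board: brown cork work board under the jar, 280 (x) x 320 (y) x 6 mm, fixed; origin at the centre of its underside
- dish_a: open clear dish with orange paint, 72 mm across, 14 mm high, on the board; origin at its foot. To be left alone
- dish_b: open clear dish with brown paint, 60 mm across, 14 mm high, on the board; origin at its foot. To be left alone
- papercup: paper cup, 66 mm across at the rim, 78 mm high, on the board; origin at its foot. To be left alone
- pot: round pot with white lid, 52 mm across, 56 mm high, on the board; origin at its foot. To be left alone
- flask: brown bottle, 48 mm across, 100 mm high, in front of the mixer's cup; origin at its foot. To be left alone
- knife_a: palette knife lying on the bench, 230 mm long, 18 mm thick dark wood handle; origin on the bench near its middle, blade to its x. To be left alone
- knife_b: another such palette knife. To be left alone

How it is judged:
By the outcome, as a careful person would: the job done as asked, in the order asked, and still so for the second after the job is handed in, with the robot touching nothing.
It also fails if it takes over 72 s, if anything falls off the work surface, if the arm or the gripper's body presses on something with over 40 N, if the wrist force passes 120 N, or if a joint passes its speed limit or range.

## Working session

There is one attempt and no reset: what is moved stays moved. The work goes in short steps, Python scripts to look and compute and a tool call to move; the robot and the scene stay as the last step left them, time stands still between calls to the robot, and variables do not carry over. Pictures are saved under pics/ and viewed, about 8 in all and at most 12, crops included, and the job is handed in when it is done.

Besides the shell and the picture viewer there is one more tool, called as name(argument=value, ...) on one line, values as JSON. jog_arm: Moves the arm, as the interface text tells. Its arguments: {"type":"object","properties":{"deltas":{"type":"array","items":{"type":"object","properties":{"travel":{"type":"array","items":{"type":"number"}},"twist":{"type":"array","items":{"type":"number"}}}}},"fingers":{"type":"number"},"grip_force":{"type":"number"}},"required":["deltas"]}

```bash
ls; mkdir -p pics
python3 - <<'E'
from workcell import *
import cv2
for n in("side","top"):
    cv2.imwrite(f"pics/{n}0.png",capture(n)[:,:,::-1]); c=calibration(n); print(n,c)
print(read_state())
E
```

```text
pics
side {'fx': 405.38610878481813, 'fy': 405.38610878481813, 'cx': 319.6369424949186, 'cy': 207.4940093514971, 'extrinsics': array([[-0.98478108,  0.10160473, -0.14100604,  0.35778989],
       [-0.17371102, -0.6012865 ,  0.77992245,  0.86168597],
       [-0.00554122,  0.79254717,  0.60978543,  0.81419438],
       [ 0.        ,  0.        ,  0.        ,  1.        ]])}
top {'fx': 405.1312311047802, 'fy': 405.1312311047802, 'cx': 316.37900425089407, 'cy': 206.4069426253235, 'extrinsics': array([[-1.42687067e-04,  9.86765277e-01, -1.62155073e-01,
         3.72718231e-01],
       [-9.99601947e-01,  4.43400586e-03,  2.78619300e-02,
        -6.54388905e-02],
       [ 2.82121817e-02,  1.62094502e-01,  9.86371860e-01,
         1.24504815e+00],
       [ 0.00000000e+00,  0.00000000e+00,  0.00000000e+00,
         1.00000000e+00]])}
{'time': 0.1, 'joint_positions': array([ 1.54671415e+00,  4.07907699e-02,  8.39050938e-02, -4.20639058e-04,
       -1.61554000e+00, -3.33681064e-01]), 'qd': array([ 0.00067321, -0.00209645,  0.0018636 ,  0.00231087, -0.00020514,
        0.00120258]), 'effort': array([-5.72611330e-03, -3.69345295e+01,  3.48281765e+01,  6.95158616e+00,
       -4.55702509e-03, -2.61446715e-06]), 'position': array([0.21002142, 0.56202202, 0.40375089]), 'orientation': array([ 9.84044596e-01, -1.77919999e-01, -8.19961756e-05,  8.37328412e-04]), 'ft_force': array([0.55371994, 0.22363905, 0.17295494]), 'wrist_torque': array([-0.01220324,  0.06022878,  0.01368115]), 'finger_gap': 0.08530502557362218}
```

View pics/top0.png

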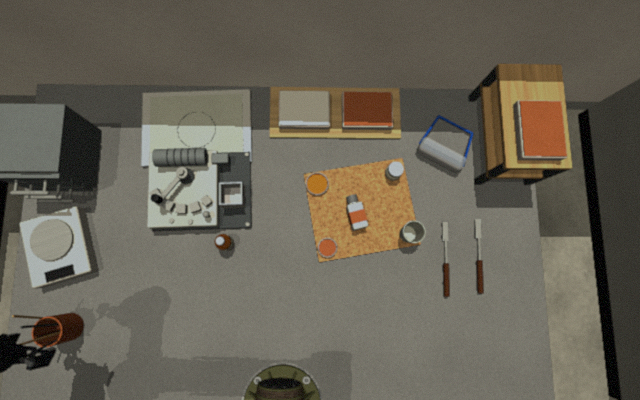

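View pics/side0.png

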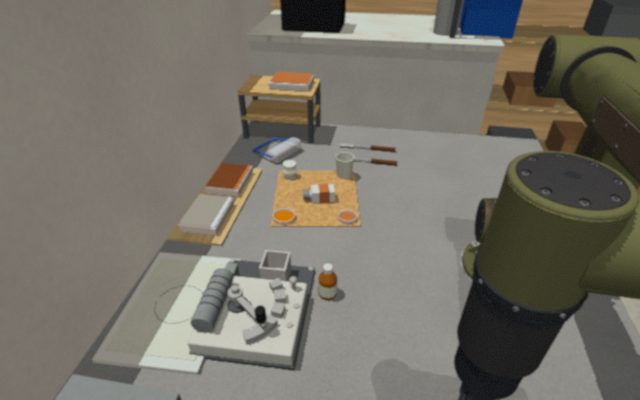

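The top view shows the mixer at about (150-250, 150-230) with its cup near (231,194). The jar lies at (356,212) with its cap pointing up-left. The side view agrees. Next I'll zoom in on both.

```bash
cat > h.py <<'E'
import numpy as np, cv2
from workcell import *
def ray(n,p):
    c=calibration(n);E=c["extrinsics"]
    d=E[:3,:3]@np.array([(p[0]-c["cx"])/c["fx"],-(p[1]-c["cy"])/c["fy"],-1.])
    return E[:3,3],d/np.linalg.norm(d)
def onz(n,p,z):
    o,d=ray(n,p); return o+d*(z-o[2])/d[2]
def proj(n,P):
    c=calibration(n);E=c["extrinsics"];q=E[:3,:3].T@(np.array(P)-E[:3,3])
    return np.array([c["cx"]-c["fx"]*q[0]/q[2],c["cy"]+c["fy"]*q[1]/q[2]])
def tri(p,q):
    o,d=ray("top",p);a,b=ray("side",q);M=np.c_[d,-b];s=np.linalg.lstsq(M,a-o,rcond=None)[0]
    u,v=o+s[0]*d,a+s[1]*b; return (u+v)/2,np.linalg.norm(u-v)
E
python3 - <<'E'
import cv2
t=cv2.imread("pics/top0.png");s=cv2.imread("pics/side0.png")
def z(im,x,y,w,h,k):return cv2.resize(im[y:y+h,x:x+w],None,fx=k,fy=k,interpolation=cv2.INTER_CUBIC)
a=z(t,140,140,120,100,5)   #600x500
cv2.imwrite("pics/a.png",a)
cv2.imwrite("pics/b.png",z(s,180,240,140,125,5)[:600])
j=z(t,300,150,130,115,3);k=z(s,255,150,130,115,3)
import numpy as np
cv2.imwrite("pics/c.png",np.hstack([j,k]))
E
```

```text
(no output)
```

View pics/a.png

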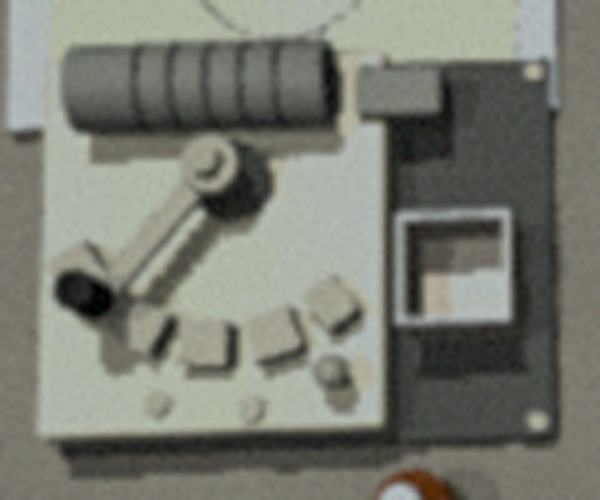

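View pics/b.png

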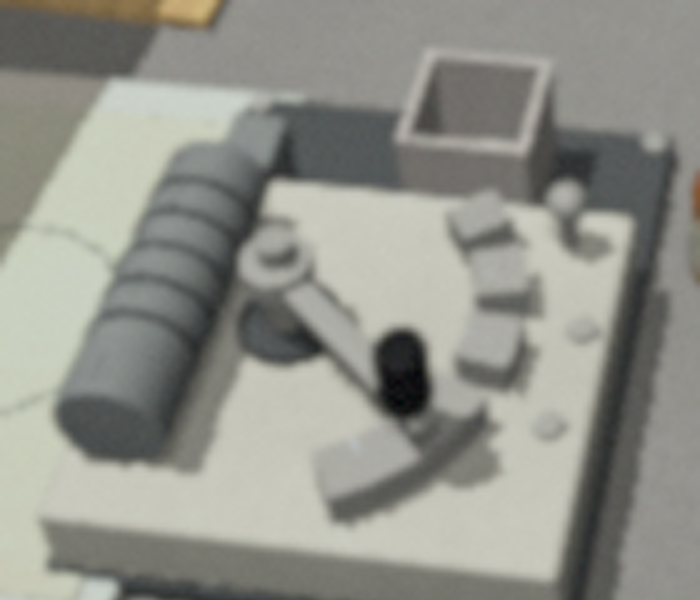

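View pics/c.png

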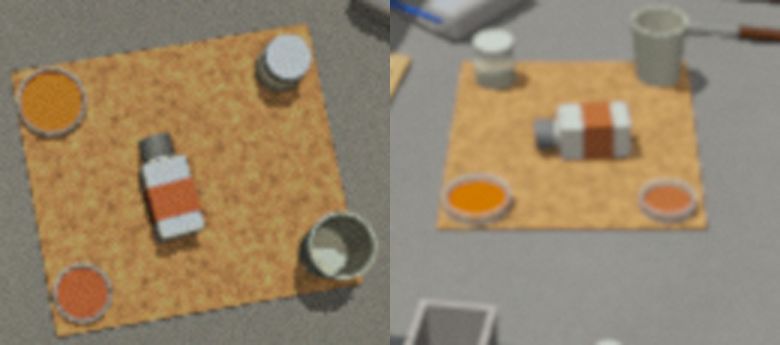

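In the top crop the pin stands at (333,372), beside the third notch (the one nearest the cup), so the target is gear = 1.55. The flat studs are at (158,405) and (252,408), and the knob is at (85,290) on the smooth stretch. The cup rim corners are clear in both views. In the third crop the jar lies with its cap up and slightly left, away from the robot.

```bash
cat > m.py <<'E'
from h import *
from scipy.optimize import least_squares
import workcell
print([x for x in dir(workcell) if not x.startswith('_')], getattr(workcell,'tcp_to_tips',None))
A=lambda p:((np.array(p)+.5)/5-.5+[140,140]); B=lambda p:((np.array(p)+.5)/5-.5+[180,240])
# mixer-frame points
a=lambda g,r,z:(.07+r*np.cos(2.094+g),.07+r*np.sin(2.094+g),z)
rim=[(.043,-.032,.078),(.043,-.098,.078),(-.023,-.098,.078),(-.023,-.032,.078)]
obs=[("top",A(p),P) for p,P in zip([(393,213),(512,207),(518,322),(398,328)],rim)]
obs+=[("side",B(p),P) for p,P in zip([(428,50),(553,62),(398,137)],[rim[1],rim[2],rim[0]])]
obs+=[("top",A((38,437)),(-.08,.183,.055)),("top",A((385,428)),(-.08,-.02,.055)),("top",A((333,368)),a(1.55,.138,.085)),
("top",A((252,408)),a(1.15,.138,.06)),("top",A((158,405)),a(.75,.138,.06)),
("side",B((567,198)),a(1.55,.138,.085)),("side",B((583,329)),a(1.15,.138,.06)),("side",B((549,425)),a(.75,.138,.06))]
def W(s,P):
    c,q=np.cos(s[2]),np.sin(s[2]);return np.array([s[0]+c*P[0]-q*P[1],s[1]+q*P[0]+c*P[1],P[2]])
f=lambda s:np.concatenate([proj(n,W(s,P))-p for n,p,P in obs])
r=least_squares(f,[.55,.4,0],loss="soft_l1");s=r.x
if __name__=="__main__":
    print("mixer",s,np.degrees(s[2]));print(np.round(f(s).reshape(-1,2),1).tolist())
    print("cup",W(s,(.01,-.065,.018)),"pivot",W(s,(.07,.07,.075)))
    t=cv2.imread("pics/top0.png");d=cv2.imread("pics/side0.png")
    # jar band
    for n,im,(x0,y0,x1,y1) in(("top",t,(340,185,375,235)),("side",d,(300,180,345,208))):
        h=cv2.cvtColor(im,cv2.COLOR_BGR2HSV)[y0:y1,x0:x1]
        m=((h[...,0]<9)|(h[...,0]>172))&(h[...,1]>120); w=(h[...,1]<70)&(h[...,2]>120)
        for nm,k in(("band",m),("white",w),("both",m|w)):
            k=cv2.morphologyEx(k.astype(np.uint8),cv2.MORPH_OPEN,np.ones((2,2)))
            c=max(cv2.findContours(k,0,2)[0],key=cv2.contourArea)+[x0,y0]; R=cv2.minAreaRect(c)
            print(n,nm,R); 
            if n=="top": print(np.round([onz(n,p,.052) for p in cv2.boxPoints(R)],3).tolist())
    C=lambda p:((np.array(p)+.5)/3-.5+[300,150])
    print("corners",np.round([onz("top",C(p),.052) for p in[(144,163),(187,153),(203,231),(161,240)]],4).tolist())
    print("capend",onz("top",C((155,138)),.040))
    for nm,p in(("knob",(85,283)),):
        K=tri(A(p),B((400,372)));print("knob",K); P=K[0][:2]-W(s,(.07,.07,0))[:2];print("gear",np.arctan2(P[1],P[0])-s[2]-2.094,np.hypot(*P))
E
python3 m.py
```

```text
['Unreachable', 'calibration', 'capture', 'finish_job', 'read_state', 'tcp_to_tips'] 0.1734
mixer [0.59089827 0.21716725 0.03675982] 2.106182750706972
[[0.9, 0.0], [-0.3, 0.6], [-1.3, -0.3], [-0.2, -0.8], [0.2, -0.4], [-0.2, -0.5], [-0.2, 0.2], [-0.8, 0.3], [-0.1, -0.2], [-0.2, 0.8], [-0.0, 0.2], [-0.1, -0.4], [0.1, 0.4], [0.0, -1.0], [0.0, -1.0]]
cup [0.60328037 0.15257868 0.018     ] pivot [0.65827837 0.28969257 0.075     ]Traceback (most recent call last):
  File "m.py", line 28, in <module>
    c=max(cv2.findContours(k,0,2)[0],key=cv2.contourArea)+[x0,y0]; R=cv2.minAreaRect(c)
      ~~~^^^^^^^^^^^^^^^^^^^^^^^^^^^^^^^^^^^^^^^^^^^^^^^^
ValueError: max() iterable argument is empty
```

```bash
sed -i 's/(h\[...,1\]>120); w=/(h[...,1]>150)\&(h[...,2]<235); w=/; s/MORPH_OPEN,np.ones((2,2))/MORPH_CLOSE,np.ones((2,2))/' m.py
python3 - <<'E'
import cv2
t=cv2.imread("pics/top0.png");h=cv2.cvtColor(t,cv2.COLOR_BGR2HSV)
for y in range(198,230,3):print(y,h[y,354:364:3].tolist())
d=cv2.imread("pics/side0.png");h=cv2.cvtColor(d,cv2.COLOR_BGR2HSV)
print(h[192,304:342:3].tolist())
E
python3 m.py 2>&1|tail -30
```

```text
198 [[30, 15, 104], [16, 107, 105], [16, 144, 172], [17, 145, 169]]
201 [[47, 15, 119], [20, 57, 112], [18, 79, 162], [16, 145, 171]]
204 [[98, 11, 186], [101, 19, 191], [101, 19, 187], [17, 140, 144]]
207 [[101, 11, 187], [97, 18, 187], [99, 14, 187], [15, 72, 145]]
210 [[0, 1, 175], [6, 57, 170], [9, 145, 174], [9, 169, 175]]
213 [[12, 191, 170], [11, 179, 172], [11, 176, 175], [11, 172, 175]]
216 [[10, 180, 174], [10, 173, 172], [11, 177, 173], [11, 174, 171]]
219 [[11, 185, 171], [11, 183, 173], [11, 181, 172], [10, 177, 171]]
222 [[10, 140, 175], [8, 59, 173], [120, 8, 182], [100, 16, 189]]
225 [[101, 15, 187], [98, 16, 191], [99, 18, 187], [83, 11, 186]]
228 [[49, 22, 166], [35, 19, 150], [26, 36, 99], [16, 108, 85]]
[[36, 9, 143], [45, 4, 138], [50, 8, 182], [49, 10, 196], [48, 13, 198], [12, 55, 166], [12, 183, 146], [11, 177, 141], [11, 153, 137], [33, 14, 165], [18, 36, 163], [18, 128, 197], [18, 128, 197]]
['Unreachable', 'calibration', 'capture', 'finish_job', 'read_state', 'tcp_to_tips'] 0.1734
mixer [0.59089827 0.21716725 0.03675982] 2.106182750706972
[[0.9, 0.0], [-0.3
[... 377 characters left out ...]
, [0.528, -0.202, 0.052]]
top white ((355.6470642089844, 206.5882568359375), (9.701424598693848, 15.037208557128906), 75.96376037597656)
[[0.577, -0.191, 0.052], [0.589, -0.235, 0.052], [0.56, -0.242, 0.052], [0.549, -0.198, 0.052]]
top both ((355.6470642089844, 206.5882568359375), (9.701424598693848, 15.037208557128906), 75.96376037597656)
[[0.577, -0.191, 0.052], [0.589, -0.235, 0.052], [0.56, -0.242, 0.052], [0.549, -0.198, 0.052]]
Traceback (most recent call last):
  File "m.py", line 28, in <module>
    c=max(cv2.findContours(k,0,2)[0],key=cv2.contourArea)+[x0,y0]; R=cv2.minAreaRect(c)
      ~~~^^^^^^^^^^^^^^^^^^^^^^^^^^^^^^^^^^^^^^^^^^^^^^^^
ValueError: max() iterable argument is empty
```

```bash
python3 - <<'E'
s=open('m.py').read()
s=s.replace("((h[...,0]<9)|(h[...,0]>172))&(h[...,1]>150)&(h[...,2]<235); w=(h[...,1]<70)&(h[...,2]>120)","(h[...,0]<=13)&(h[...,1]>100)&(h[...,2]>125); w=(h[...,1]<70)&(h[...,2]>150)")
s=s.replace("(300,180,345,208)","(308,180,340,206)")
open('m.py','w').write(s)
E
python3 m.py 2>&1|tail -n +5
```

```text
top band ((358.941162109375, 217.2647247314453), (11.641709327697754, 15.764815330505371), 75.96376037597656)
[[0.548, -0.199, 0.052], [0.56, -0.245, 0.052], [0.525, -0.253, 0.052], [0.514, -0.207, 0.052]]
top white ((355.8823547363281, 207.02943420410156), (8.731282234191895, 14.309601783752441), 75.96376037597656)
[[0.575, -0.194, 0.052], [0.586, -0.235, 0.052], [0.56, -0.241, 0.052], [0.549, -0.2, 0.052]]
top both ((358.44342041015625, 215.30186462402344), (26.09850311279297, 15.521740913391113), 74.05460357666016)
[[0.574, -0.192, 0.052], [0.587, -0.237, 0.052], [0.511, -0.257, 0.052], [0.499, -0.212, 0.052]]
side band ((324.5, 189.0), (8.0, 9.0), 90.0)
side white ((314.53997802734375, 189.7799835205078), (9.616652488708496, 10.18233871459961), 81.8698959350586)
side both ((322.38555908203125, 189.18385314941406), (9.789146423339844, 25.512418746948242), 85.03025817871094)
corners [[0.5766, -0.1929, 0.052], [0.5869, -0.2362, 0.052], [0.5085, -0.2506, 0.052], [0.4994, -0.2088, 0.052]]
capend [ 0.60434768 -0.20565595  0.04      ]
knob (array([0.58309614, 0.3511169 , 0.11456981]), np.float64(0.0049603015625992895))
gear 0.32580807553666036 0.09708406476667213
```

```bash
cat >> h.py <<'E'
from scipy.spatial.transform import Rotation as Ro
def R_of(psi,tilt):
    p=np.radians(psi);x=[np.cos(p),np.sin(p),0];y=[np.sin(p),-np.cos(p),0]
    return Ro.from_matrix(np.c_[x,y,[0,0,-1]])*Ro.from_euler("y",tilt,degrees=True)
def now():
    s=read_state();return np.array(s["position"]),Ro.from_quat(s["orientation"]),s
def goal(g,psi,tilt,L=.155,start=None):
    """delta of a TCP pose whose grasp point is g; start=(p,R) else measured"""
    p,R=start or now()[:2]; T=R_of(psi,tilt); P=np.array(g)-L*T.as_matrix()[:,2]
    tr=R.inv().apply(P-p);tw=(R.inv()*T).as_rotvec(degrees=True)
    print("travel",np.round(tr,4).tolist(),"twist",np.round(tw,2).tolist(),"rows",round(max(np.linalg.norm(tr)/.0417,np.linalg.norm(tw)/7.16),1),"TCP",P.round(3))
    return P,T
def stat():
    p,R,s=now();m=R.as_matrix()
    print("t",round(s["time"],2),"grasp",(p+.155*m[:,2]).round(4),"x",m[:,0].round(3),"z",m[:,2].round(3),"q",np.degrees(s["joint_positions"]).round(0),"F",np.round(s["ft_force"],1),"gap",round(s["finger_gap"],4))
E
python3 - <<'E'
from h import *
goal((.56,-.2195,.16),193.5,0)
goal((.576,-.2157,.13),193.5,25)
E
```

```text
travel [0.6015, 0.6093, 0.0899] twist [0.03, -0.13, 146.0] rows 20.6 TCP [ 0.56  -0.22   0.315]
travel [0.6694, 0.5635, 0.1343] twist [-31.68, 9.57, 143.03] rows 21.2 TCP [ 0.64 -0.2   0.27]
```

jog_arm(deltas=[{"travel": [0.03,0.03,0.0],"twist": [0,0,7.1]},{"travel": [0.06,0.06,0.01],"twist": [0,0,14.2]},{"travel": [0.09,0.09,0.015],"twist": [0,0,21.3]},{"travel": [0.12,0.12,0.02],"twist": [0,0,28.4]},{"travel": [0.15,0.15,0.025],"twist": [0,0,35.5]},{"travel": [0.18,0.18,0.03],"twist": [0,0,42.6]},{"travel": [0.21,0.21,0.035],"twist": [0,0,49.7]},{"travel": [0.24,0.24,0.04],"twist": [0,0,56.8]},{"travel": [0.27,0.27,0.045],"twist": [0,0,64]},{"travel": [0.3,0.3,0.05],"twist": [0,0,71]},{"travel": [0.33,0.33,0.05],"twist": [0,0,78]},{"travel": [0.36,0.36,0.05],"twist": [0,0,85]},{"travel": [0.39,0.39,0.06],"twist": [0,0,92]},{"travel": [0.42,0.42,0.06],"twist": [0,0,99]},{"travel": [0.45,0.45,0.06],"twist": [0,0,106]},{"travel": [0.48,0.48,0.07],"twist": [0,0,113]},{"travel": [0.51,0.51,0.07],"twist": [0,0,120]},{"travel": [0.54,0.54,0.08],"twist": [0,0,127]},{"travel": [0.57,0.57,0.08],"twist": [0,0,134]},{"travel": [0.6,0.6,0.09],"twist": [0,0,141]}], fingers=1)

```text
time: 1.77
position: [0.5535, -0.1932, 0.3186]
orientation: [-0.158, 0.987, -0.001, -0.0]
ft_force: [-0.7, 1.6, 1.3]
finger_gap: 0.0855
```

Run:
```python
from h import *
stat()
goal((.576,-.2157,.13),193.5,25)
```

```text
t 1.77 grasp [ 0.5535 -0.1934  0.1636] x [-0.95  -0.311  0.   ] z [ 0.    -0.002 -1.   ] q [  0.   1.  -6.   0. -84. -72.] F [-0.7  1.6  1.3] gap 0.0855
travel [-0.0797, -0.0337, 0.0482] twist [-1.11, 24.97, 4.54] rows 3.5 TCP [ 0.64 -0.2   0.27]
```

jog_arm(deltas=[{"travel": [-0.025,-0.01,0.01],"twist": [-0.3,7,1.5]},{"travel": [-0.05,-0.02,0.02],"twist": [-0.6,14,3]},{"travel": [-0.08,-0.0337,0.035],"twist": [-0.9,20,4]},{"travel": [-0.08,-0.0337,0.048],"twist": [-1.1,25,4.5]},{"travel": [-0.08,-0.0337,0.048],"twist": [-1.1,25,4.5]},{"travel": [-0.08,-0.0337,0.048],"twist": [-1.1,25,4.5]}])

```text
time: 2.27
position: [0.6403, -0.2002, 0.2677]
orientation: [-0.115, 0.969, -0.025, -0.217]
ft_force: [0.6, -0.6, 0.3]
finger_gap: 0.0854
```

Run:
```python
from h import *
stat()
goal((.552,-.2215,.037),193.5,25)
cv2.imwrite("pics/t1.png",capture("top")[:,:,::-1])
```

```text
t 2.27 grasp [ 0.5761 -0.2155  0.1275] x [-0.879 -0.213  0.426] z [-0.414 -0.099 -0.905] q [   1.   24.   13.    5. -103.  -77.] F [ 0.6 -0.6  0.3] gap 0.0854
travel [-0.0155, -0.0002, 0.0924] twist [0.04, -0.2, 0.09] rows 2.2 TCP [ 0.616 -0.206  0.177]
```

jog_arm(deltas=[{"travel": [-0.005,0,0.03],"twist": [0,0,0]},{"travel": [-0.01,0,0.055],"twist": [0,0,0]},{"travel": [-0.0155,0,0.08],"twist": [0,0,0]},{"travel": [-0.0155,0,0.092],"twist": [0,0,0]},{"travel": [-0.0155,0,0.092],"twist": [0,0,0]},{"travel": [-0.0155,0,0.092],"twist": [0,0,0]}])

```text
time: 2.82
position: [0.616, -0.2065, 0.1842]
orientation: [-0.115, 0.97, -0.026, -0.212]
ft_force: [0.6, -0.5, 1.0]
finger_gap: 0.0852
```

jog_arm(deltas=[{"travel": [0,0,0]},{"travel": [0,0,0]},{"travel": [0,0,0]},{"travel": [0,0,0]},{"travel": [0,0,0]},{"travel": [0,0,0]},{"travel": [0,0,0]},{"travel": [0,0,0]}], fingers=0, grip_force=50)

```text
invalid input at $.deltas[0]: expected keys travel, twist
```

Run:
```python
from h import *
import workcell
stat();print(workcell.tcp_to_tips)
P=goal((.57,-.215,.16),193.5,25)
goal((.60,-.215,.16),193.5-20,-20)
```

```text
t 2.82 grasp [ 0.5531 -0.222   0.0434] x [-0.883 -0.213  0.418] z [-0.405 -0.1   -0.909] q [  1.  24.   3.   6. -93. -78.] F [ 0.6 -0.5  1. ] gap 0.0852
0.1734
travel [0.0315, 0.0021, -0.1135] twist [-0.15, 0.32, 0.02] rows 2.8 TCP [ 0.634 -0.2    0.3  ]
travel [0.1119, 0.0134, -0.0823] twist [-0.97, -44.19, 20.58] rows 6.8 TCP [ 0.547 -0.209  0.306]
```

jog_arm(deltas=[{"travel": [0,0,0.007],"twist": [0,0,0]},{"travel": [0,0,0.007],"twist": [0,0,0]},{"travel": [0,0,0.007],"twist": [0,0,0]}])

```text
time: 3.07
position: [0.6134, -0.2072, 0.1793]
orientation: [-0.115, 0.97, -0.027, -0.211]
ft_force: [-0.6, 1.0, -1.2]
finger_gap: 0.0857
```

jog_arm(deltas=[{"travel": [0,0,0],"twist": [0,0,0]},{"travel": [0,0,0],"twist": [0,0,0]},{"travel": [0,0,0],"twist": [0,0,0]},{"travel": [0,0,0],"twist": [0,0,0]},{"travel": [0,0,0],"twist": [0,0,0]},{"travel": [0,0,0],"twist": [0,0,0]},{"travel": [0,0,0],"twist": [0,0,0]},{"travel": [0,0,0],"twist": [0,0,0]}], fingers=0, grip_force=50)

```text
time: 3.73
position: [0.6138, -0.207, 0.1798]
orientation: [-0.115, 0.97, -0.027, -0.21]
ft_force: [2.4, 1.9, 3.5]
finger_gap: 0.0454
```

Run:
```python
from h import *
stat()
P=goal((.57,-.215,.16),193.5,25)
goal((.60,-.215,.16),193.5-20,-20)
```

```text
t 3.73 grasp [ 0.5514 -0.2226  0.0387] x [-0.885 -0.213  0.415] z [-0.402 -0.101 -0.91 ] q [  1.  24.   2.   6. -93. -78.] F [2.4 1.9 3.5] gap 0.0454
travel [0.0308, 0.002, -0.1186] twist [-0.22, 0.51, 0.02] rows 2.9 TCP [ 0.634 -0.2    0.3  ]
travel [0.1114, 0.0133, -0.0876] twist [-1.0, -43.99, 20.6] rows 6.8 TCP [ 0.547 -0.209  0.306]
```

jog_arm(deltas=[{"travel": [0.008,0,-0.03],"twist": [0,0,0]},{"travel": [0.016,0,-0.06],"twist": [0,0,0]},{"travel": [0.025,0,-0.09],"twist": [0,0,0]},{"travel": [0.031,0.002,-0.118],"twist": [0,0,0]},{"travel": [0.042,0.004,-0.115],"twist": [0,-5.5,2.5]},{"travel": [0.053,0.006,-0.111],"twist": [0,-11,5]},{"travel": [0.063,0.007,-0.107],"twist": [0,-16.5,7.5]},{"travel": [0.073,0.009,-0.103],"twist": [-0.5,-22,10]},{"travel": [0.083,0.01,-0.099],"twist": [-0.5,-27.5,12.5]},{"travel": [0.093,0.011,-0.095],"twist": [-1,-33,15]},{"travel": [0.103,0.012,-0.091],"twist": [-1,-38.5,18]},{"travel": [0.111,0.013,-0.088],"twist": [-1,-44,20.6]},{"travel": [0.111,0.013,-0.088],"twist": [-1,-44,20.6]}])

```text
time: 4.82
position: [0.5453, -0.2095, 0.3042]
orientation: [0.057, 0.983, -0.009, 0.174]
ft_force: [-0.1, 1.6, -1.7]
finger_gap: 0.0453
```

Run:
```python
from h import *
stat()
goal((.601,-.212,.13),160,-65.6)
goal((.601,-.212,.10),160,-65.6)
```

```text
t 4.82 grasp [ 0.5981 -0.2155  0.1586] x [-0.933  0.109 -0.343] z [ 0.341 -0.038 -0.939] q [ -1.  -8. -18.   2. -61. -97.] F [-0.1  1.6 -1.7] gap 0.0453
travel [0.1146, 0.0364, 0.0755] twist [9.38, -45.34, 9.99] rows 6.6 TCP [ 0.468 -0.164  0.194]
travel [0.1249, 0.0364, 0.1037] twist [9.38, -45.34, 9.99] rows 6.6 TCP [ 0.468 -0.164  0.164]
```

```bash
cat > wr.py <<'E'
from h import *
import itertools
E=lambda a,d:Ro.from_euler(a,d,degrees=True)
P0=Ro.from_matrix(np.array([[0,0,1],[0,1,0],[-1,0,0]]).astype(float)) # tool z->x
def T(q,s4,s6,c,off): return E("z",q[0]+off)*E("y",q[1]-q[2])*E("x",s4*q[3])*E("y",-q[4])*P0*E("z",s6*q[5]+c)
s=read_state();q=np.degrees(s["joint_positions"]);R=Ro.from_quat(s["orientation"])
dat=[(q,R),(np.degrees([1.547,.0408,.0839,0,-1.6155,-.3337]),Ro.from_quat([.98404,-.17792,-.0001,.0008])),(np.array([1,24,2,6,-93,-78.]),Ro.from_quat([-.115,.97,-.027,-.21]))]
best=min(((max((T(q,s4,s6,c,-19.1)*R.inv()).magnitude()*57.3 for q,R in dat),s4,s6,c) for s4 in(1,-1) for s6 in(1,-1) for c in range(0,360,15)))
if __name__=="__main__":
    print(best); _,s4,s6,c=best
    for psi in (200,220,240,260,90,75,60):
      for p in(10,30):
        az=-20
        M=(E("z",az)*E("y",p)).inv()*R_of(psi,-65.6)  # = Rx(s4q4)Ry(-q5)P0 Rz
        z=M.as_matrix()[:,2]
        b=np.degrees(np.arccos(z[0])); q4=None
        # Rx(a)Ry(b)x = (cb, sa*sb... )
        a=np.degrees(np.arctan2(-z[1]*-1,-z[2])) ; 
        for a in (np.degrees(np.arctan2(z[1],-z[2])),):
            K=(E("x",a)*E("y",b)*P0).inv()*M; q6=(K.as_rotvec(degrees=True)[2]-c)*s6
            print(psi,p,"q4",round(s4*a),"q5",round(-b),"q6",round((q6+180)%360-180),"chk",K.as_rotvec()[:2].round(2))
E
python3 wr.py
```

```text
(8.03077821862961, -1, -1, 255)
200 10 q4 -64 q5 -41 q6 -29 chk [0. 0.]
200 30 q4 -89 q5 -36 q6 3 chk [-0.  0.]
220 10 q4 -67 q5 -59 q6 -18 chk [-0.  0.]
220 30 q4 -81 q5 -53 q6 5 chk [0. 0.]
240 10 q4 -67 q5 -77 q6 -10 chk [0. 0.]
240 30 q4 -73 q5 -70 q6 10 chk [0. 0.]
260 10 q4 -64 q5 -95 q6 -2 chk [ 0. -0.]
260 30 q4 -64 q5 -86 q6 16 chk [-0.  0.]
90 10 q4 68 q5 -68 q6 164 chk [-0.  0.]
90 30 q4 77 q5 -62 q6 143 chk [ 0. -0.]
75 10 q4 67 q5 -81 q6 158 chk [-0. -0.]
75 30 q4 71 q5 -74 q6 139 chk [-0. -0.]
60 10 q4 64 q5 -95 q6 152 chk [-0. -0.]
60 30 q4 64 q5 -86 q6 134 chk [0. 0.]
```

Run:
```python
from h import *
A=goal((.60,-.212,.15),200,-30)
goal((.60,-.212,.12),200,-48,start=A)
goal((.60,-.212,.09),200,-65.6,start=A)
```

```text
travel [0.0206, -0.0309, 0.0137] twist [-11.22, -9.74, -24.21] rows 4.0 TCP [ 0.527 -0.239  0.284]
travel [0.0629, -0.0, 0.0336] twist [0.0, -18.0, 0.0] rows 2.5 TCP [ 0.492 -0.251  0.224]
travel [0.1202, 0.0, 0.0809] twist [0.0, -35.6, 0.0] rows 5.0 TCP [ 0.467 -0.26   0.154]
```

jog_arm(deltas=[{"travel": [0.004,-0.006,0.003],"twist": [-2.2,-1.9,-4.8]},{"travel": [0.008,-0.012,0.0055],"twist": [-4.5,-3.9,-9.7]},{"travel": [0.012,-0.0185,0.008],"twist": [-6.7,-5.8,-14.5]},{"travel": [0.0165,-0.025,0.011],"twist": [-9,-7.8,-19.4]},{"travel": [0.0206,-0.031,0.0137],"twist": [-11.2,-9.7,-24.2]},{"travel": [0.0206,-0.031,0.0137],"twist": [-11.2,-9.7,-24.2]},{"travel": [0.0206,-0.031,0.0137],"twist": [-11.2,-9.7,-24.2]}])

```text
time: 5.4
position: [0.5271, -0.2393, 0.2832]
orientation: [-0.166, 0.952, 0.045, 0.253]
ft_force: [-0.0, -0.7, -2.2]
finger_gap: 0.0455
```

jog_arm(deltas=[{"travel": [0.0155,0,0.008],"twist": [0,-4.5,0]},{"travel": [0.031,0,0.016],"twist": [0,-9,0]},{"travel": [0.047,0,0.0245],"twist": [0,-13.5,0]},{"travel": [0.063,0,0.0336],"twist": [0,-18,0]},{"travel": [0.077,0,0.044],"twist": [0,-22.4,0]},{"travel": [0.091,0,0.056],"twist": [0,-26.8,0]},{"travel": [0.106,0,0.068],"twist": [0,-31.2,0]},{"travel": [0.12,0,0.081],"twist": [0,-35.6,0]},{"travel": [0.12,0,0.081],"twist": [0,-35.6,0]},{"travel": [0.12,0,0.081],"twist": [0,-35.6,0]},{"travel": [0.12,0,0.081],"twist": [0,-35.6,0]}])

```text
time: 6.32
position: [0.467, -0.2611, 0.1539]
orientation: [-0.145, 0.83, 0.094, 0.53]
ft_force: [0.2, -0.2, -1.9]
finger_gap: 0.0456
```

Run:
```python
from h import *
stat()
goal((.60,-.212,.056),200,-65.6)
cv2.imwrite("pics/s1.png",cv2.resize(capture("side")[120:260,230:430,::-1],None,fx=4,fy=4))
```

```text
t 6.32 grasp [ 0.5992 -0.2132  0.0887] x [-0.396 -0.141 -0.907] z [ 0.853  0.309 -0.42 ] q [-36.  -6. -21. -70. -53.   1.] F [ 0.2 -0.2 -1.9] gap 0.0456
travel [0.0305, 0.0006, 0.0148] twist [-0.05, -0.46, -0.2] rows 0.8 TCP [ 0.467 -0.26   0.12 ]
```

View pics/s1.png

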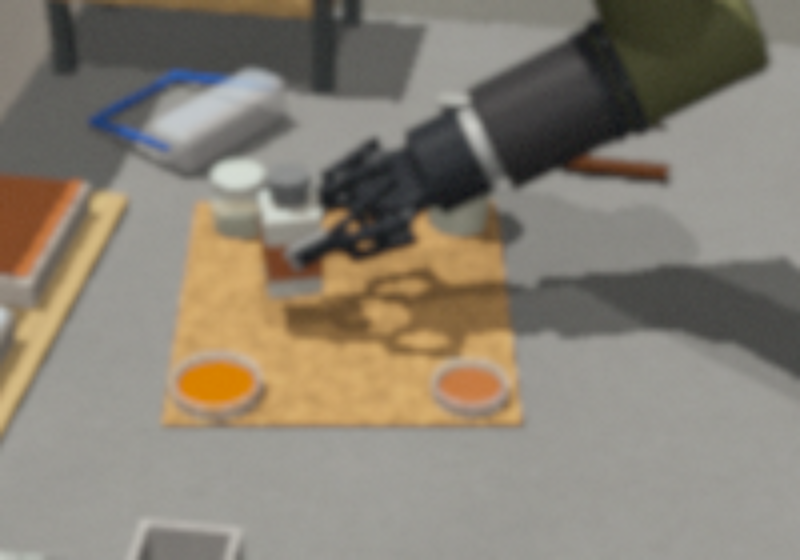

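The picture shows the jar held upright at crop (290,230), above the board and clear of the pot and cup. I'll lower it onto the board.

jog_arm(deltas=[{"travel": [0.01,0,0.0045],"twist": [0,-0.2,0]},{"travel": [0.019,0,0.009],"twist": [0,-0.4,0]},{"travel": [0.027,0,0.0125],"twist": [0,-0.6,0]},{"travel": [0.0295,0,0.0137],"twist": [0,-0.6,0]},{"travel": [0.0295,0,0.0137],"twist": [0,-0.6,0]},{"travel": [0.0295,0,0.0137],"twist": [0,-0.6,0]}])

```text
time: 6.87
position: [0.4681, -0.2604, 0.1232]
orientation: [-0.146, 0.827, 0.094, 0.535]
ft_force: [-0.4, -1.0, -2.4]
finger_gap: 0.0454
```

Run:
```python
from h import *
stat()
```

```text
t 6.87 grasp [ 0.601  -0.212   0.0596] x [-0.385 -0.14  -0.912] z [ 0.857  0.312 -0.41 ] q [-37.  -2. -21. -74. -53.   7.] F [-0.4 -1.  -2.4] gap 0.0454
```

jog_arm(deltas=[{"travel": [0.0025,0,0.0011],"twist": [0,0,0]},{"travel": [0.005,0,0.0022],"twist": [0,0,0]},{"travel": [0.0055,0,0.0024],"twist": [0,0,0]},{"travel": [0.0055,0,0.0024],"twist": [0,0,0]}])

```text
time: 7.2
position: [0.468, -0.2604, 0.117]
orientation: [-0.146, 0.827, 0.095, 0.535]
ft_force: [0.7, 0.1, -2.3]
finger_gap: 0.0454
```

Run:
```python
from h import *
stat()
im=capture("side")[120:260,230:430,::-1]
cv2.imwrite("pics/s2.png",cv2.resize(im[30:90,40:120],None,fx=7,fy=7,interpolation=cv2.INTER_CUBIC))
```

```text
t 7.2 grasp [ 0.6008 -0.212   0.0534] x [-0.386 -0.14  -0.912] z [ 0.857  0.312 -0.41 ] q [-38.  -1. -21. -74. -53.   7.] F [ 0.7  0.1 -2.3] gap 0.0454
```

View pics/s2.png

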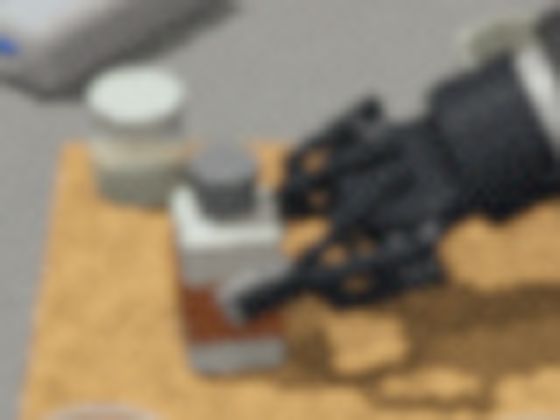

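The jar is upright and its foot is almost on the board, with no contact force yet. I'll creep down.

jog_arm(deltas=[{"travel": [0.0009,0,0.0004],"twist": [0,0,0]},{"travel": [0.0018,0,0.0008],"twist": [0,0,0]},{"travel": [0.0018,0,0.0008],"twist": [0,0,0]}])

```text
time: 7.5
position: [0.4684, -0.2607, 0.1161]
orientation: [-0.146, 0.826, 0.094, 0.535]
ft_force: [-1.7, 0.7, 2.9]
finger_gap: 0.0455
```

jog_arm(deltas=[{"travel": [0.0005,0,0.0002],"twist": [0,0,0]},{"travel": [0.001,0,0.0004],"twist": [0,0,0]},{"travel": [0.001,0,0.0004],"twist": [0,0,0]}])

```text
time: 7.75
position: [0.4686, -0.2608, 0.1159]
orientation: [-0.146, 0.826, 0.094, 0.536]
ft_force: [-4.0, 0.0, 5.5]
finger_gap: 0.0454
```

jog_arm(deltas=[{"travel": [0,0,0],"twist": [0,0,0]},{"travel": [0,0,0],"twist": [0,0,0]},{"travel": [0,0,0],"twist": [0,0,0]},{"travel": [0,0,0],"twist": [0,0,0]},{"travel": [0,0,0],"twist": [0,0,0]},{"travel": [0,0,0],"twist": [0,0,0]},{"travel": [0,0,0],"twist": [0,0,0]}], fingers=1)

```text
time: 8.33
position: [0.4686, -0.2608, 0.1159]
orientation: [-0.146, 0.826, 0.094, 0.536]
ft_force: [-0.5, 0.3, -0.5]
finger_gap: 0.0852
```

jog_arm(deltas=[{"travel": [0,0,-0.015],"twist": [0,0,0]},{"travel": [0,0,-0.035],"twist": [0,0,0]},{"travel": [-0.005,0,-0.06],"twist": [0,0,0]},{"travel": [-0.02,0,-0.085],"twist": [0,0,0]},{"travel": [-0.045,0,-0.1],"twist": [0,0,0]},{"travel": [-0.08,0,-0.1],"twist": [0,0,0]},{"travel": [-0.11,0,-0.1],"twist": [0,0,0]},{"travel": [-0.11,0,-0.1],"twist": [0,0,0]}])

```text
time: 9.0
position: [0.4267, -0.2766, 0.2647]
orientation: [-0.149, 0.824, 0.091, 0.539]
ft_force: [0.7, -0.7, -0.2]
finger_gap: 0.0852
```

Run:
```python
from h import *
stat()
A=goal((.61,-.208,.25),200,-30)
goal((.61,-.208,.22),200,0,start=A)
for n,b in(("top",(320,160,400,230)),("side",(270,140,350,210))):
    im=capture(n)[:,:,::-1];cv2.imwrite(f"pics/{n}3f.png",im)
t=cv2.imread("pics/top3f.png");s=cv2.imread("pics/side3f.png")
z=lambda im,x,y:cv2.resize(im[y:y+80,x:x+80],None,fx=5,fy=5,interpolation=cv2.INTER_CUBIC)
cv2.imwrite("pics/c3.png",np.hstack([z(t,320,160),z(s,260,140)]))
```

```text
t 9.0 grasp [ 0.5602 -0.2285  0.2023] x [-0.374 -0.147 -0.915] z [ 0.861  0.31  -0.402] q [-38. -18. -20. -64. -60. -11.] F [ 0.7 -0.7 -0.2] gap 0.0852
travel [-0.157, 0.0003, 0.0601] twist [-0.35, 36.28, 0.52] rows 5.1 TCP [ 0.537 -0.235  0.384]
travel [-0.0625, -0.0, 0.0467] twist [-0.0, 30.0, 0.0] rows 4.2 TCP [ 0.61  -0.208  0.375]
```

View pics/c3.png

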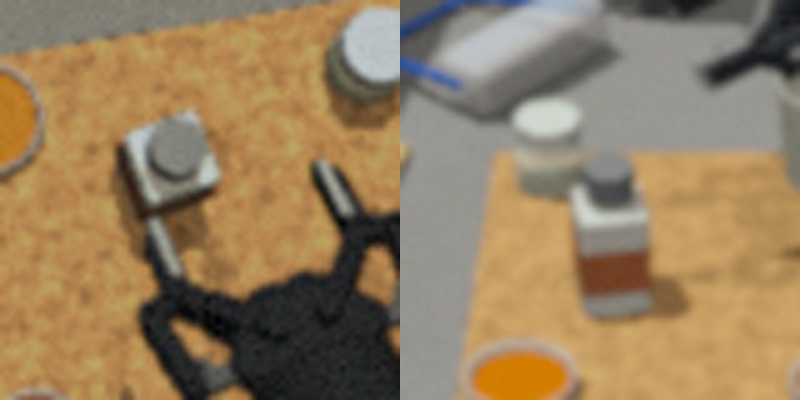

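The jar is standing upright and released. Its cap is at crop (178,148) in the top view, and the side view shows it level. Next I'll locate the cap centre.

Run:
```python
from h import *
p=(np.array([178,148])+.5)/5-.5+[320,160]; q=(np.array([610,165])-[400,0]+.5)/5-.5+[260,140]
print(onz("top",p,.111),onz("side",q,.111),tri(p,q))
c=(np.array([[123,148],[197,113],[217,183],[145,210]]).mean(0)+.5)/5-.5+[320,160];print("body top",onz("top",c,.084))
# expected: grasp point at release - plus 9.7 along tool heading
g=np.array([.6015,-.212])+.0097*np.array([.94,.342]);print("exp",g)
```

```text
[ 0.6096228  -0.20877473  0.111     ] [ 0.60924178 -0.2086556   0.111     ] (array([ 0.60945513, -0.20879814,  0.11092837]), np.float64(0.0003595300872181671))
body top [ 0.60596771 -0.2076327   0.084     ]
exp [ 0.610618  -0.2086826]
```

jog_arm(deltas=[{"travel": [-0.03,0,0.012],"twist": [0,6,0]},{"travel": [-0.06,0,0.024],"twist": [0,12,0]},{"travel": [-0.09,0,0.036],"twist": [0,18,0]},{"travel": [-0.12,0,0.048],"twist": [0,24,0]},{"travel": [-0.14,0,0.055],"twist": [0,30,0.3]},{"travel": [-0.157,0,0.06],"twist": [-0.3,36.3,0.5]},{"travel": [-0.157,0,0.06],"twist": [-0.3,36.3,0.5]}])

```text
time: 9.68
position: [0.5387, -0.2337, 0.3784]
orientation: [-0.169, 0.953, 0.046, 0.249]
ft_force: [-0.4, -0.0, 0.5]
finger_gap: 0.0854
```

jog_arm(deltas=[{"travel": [-0.013,0,0.009],"twist": [0,6,0]},{"travel": [-0.025,0,0.018],"twist": [0,12,0]},{"travel": [-0.038,0,0.028],"twist": [0,18,0]},{"travel": [-0.05,0,0.037],"twist": [0,24,0]},{"travel": [-0.0625,0,0.0467],"twist": [0,30,0]},{"travel": [-0.0625,0,0.0467],"twist": [0,30,0]},{"travel": [-0.0625,0,0.0467],"twist": [0,30,0]}])

```text
time: 10.27
position: [0.612, -0.2068, 0.364]
orientation: [-0.176, 0.984, 0.003, -0.008]
ft_force: [-0.6, -1.0, 0.6]
finger_gap: 0.0855
```

Run:
```python
from h import *
stat()
goal((.6095,-.2085,.14),200,0)
goal((.6095,-.2085,.0905),200,0)
```

```text
t 10.27 grasp [ 0.6093 -0.2065  0.209 ] x [-0.938 -0.346  0.015] z [-0.017  0.002 -1.   ] q [ -1.  10.   9.  -0. -90. -69.] F [-0.6 -1.   0.6] gap 0.0855
travel [0.0019, -0.0013, 0.069] twist [0.46, -0.88, 0.25] rows 1.7 TCP [ 0.61  -0.208  0.295]
travel [0.0011, -0.0017, 0.1185] twist [0.46, -0.88, 0.25] rows 2.8 TCP [ 0.61  -0.208  0.246]
```

jog_arm(deltas=[{"travel": [0.0019,-0.0013,0.02],"twist": [0.5,-0.9,0.25]},{"travel": [0.0019,-0.0013,0.045],"twist": [0.5,-0.9,0.25]},{"travel": [0.0015,-0.0015,0.07],"twist": [0.5,-0.9,0.25]},{"travel": [0.0015,-0.0015,0.09],"twist": [0.5,-0.9,0.25]},{"travel": [0.0011,-0.0017,0.107],"twist": [0.5,-0.9,0.25]},{"travel": [0.0011,-0.0017,0.1185],"twist": [0.5,-0.9,0.25]},{"travel": [0.0011,-0.0017,0.1185],"twist": [0.5,-0.9,0.25]},{"travel": [0.0011,-0.0017,0.1185],"twist": [0.5,-0.9,0.25]},{"travel": [0.0011,-0.0017,0.1185],"twist": [0.5,-0.9,0.25]}])

```text
time: 11.02
position: [0.6096, -0.209, 0.2474]
orientation: [-0.174, 0.985, -0.001, 0.002]
ft_force: [-0.6, 1.4, 0.4]
finger_gap: 0.0854
```

jog_arm(deltas=[{"travel": [0,0,0],"twist": [0,0,0]},{"travel": [0,0,0],"twist": [0,0,0]},{"travel": [0,0,0],"twist": [0,0,0]},{"travel": [0,0,0],"twist": [0,0,0]},{"travel": [0,0,0],"twist": [0,0,0]},{"travel": [0,0,0],"twist": [0,0,0]},{"travel": [0,0,0],"twist": [0,0,0]},{"travel": [0,0,0],"twist": [0,0,0]}], fingers=0, grip_force=50)

```text
time: 11.68
position: [0.6099, -0.2089, 0.2486]
orientation: [-0.174, 0.985, -0.001, 0.003]
ft_force: [-0.1, 1.0, 6.1]
finger_gap: 0.0444
```

Run:
```python
from h import *
stat()
A=goal((.6095,-.2085,.25),200,0)
goal((.6033,.1526,.25),182.1,0)
```

```text
t 11.68 grasp [ 0.6108 -0.2092  0.0936] x [-0.94  -0.342 -0.005] z [ 0.005 -0.001 -1.   ] q [ -1.  11.  -2.   0. -77. -69.] F [-0.1  1.   6.1] gap 0.0444
travel [-0.0005, 0.0001, -0.1564] twist [-0.18, 0.26, 0.0] rows 3.8 TCP [ 0.61  -0.208  0.405]
travel [-0.1182, 0.3415, -0.1569] twist [-0.14, 0.29, 17.9] rows 9.4 TCP [0.603 0.153 0.405]
```

jog_arm(deltas=[{"travel": [0,0,-0.01],"twist": [0,0,0]},{"travel": [0,0,-0.03],"twist": [0,0,0]},{"travel": [0,0,-0.06],"twist": [0,0,0]},{"travel": [0,0,-0.09],"twist": [0,0,0]},{"travel": [0,0,-0.12],"twist": [0,0,0]},{"travel": [0,0,-0.12],"twist": [0,0,0]}])

```text
time: 12.18
position: [0.6094, -0.2093, 0.3764]
orientation: [-0.174, 0.985, -0.003, 0.007]
ft_force: [0.6, -1.3, -0.5]
finger_gap: 0.0439
```

Run:
```python
from h import *
stat()
s=capture("side")[:,:,::-1]
cv2.imwrite("pics/s4.png",cv2.resize(s[90:190,255:365],None,fx=5,fy=5,interpolation=cv2.INTER_CUBIC))
goal((.6033,.1526,.22),182.1,0)
goal((.6033,.1526,.22),92.1,0)
```

```text
t 12.18 grasp [ 0.6117 -0.21    0.2214] x [-0.94  -0.342 -0.012] z [ 0.015 -0.004 -1.   ] q [ -1.   9.   9.   0. -89. -69.] F [ 0.6 -1.3 -0.5] gap 0.0439
travel [-0.1179, 0.3419, -0.0031] twist [-0.26, 0.62, 17.9] rows 8.7 TCP [0.603 0.153 0.375]
travel [-0.1179, 0.3419, -0.0031] twist [0.29, 0.72, 107.9] rows 15.1 TCP [0.603 0.153 0.375]
```

View pics/s4.png

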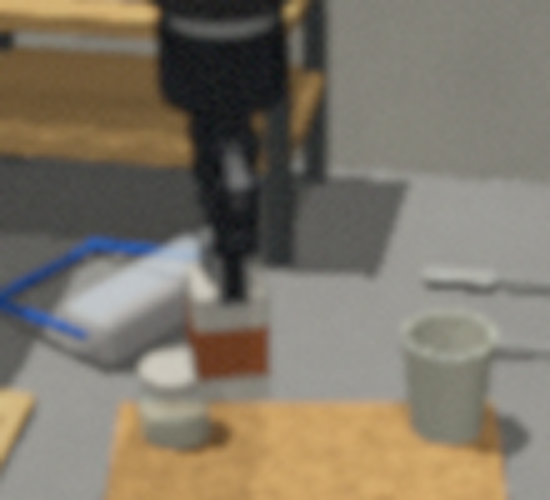

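The jar hangs plumb, with the fingertips on its white shoulder above the band. Next I'll carry it over the cup.

jog_arm(deltas=[{"travel": [-0.008,0.025,0],"twist": [0,0,1.3]},{"travel": [-0.02,0.058,0],"twist": [0,0,3]},{"travel": [-0.032,0.092,0],"twist": [0,0,5]},{"travel": [-0.044,0.127,0],"twist": [0,0,7]},{"travel": [-0.056,0.162,0],"twist": [0,0,9]},{"travel": [-0.068,0.197,0],"twist": [0,0,11]},{"travel": [-0.08,0.232,0],"twist": [0,0,12.5]},{"travel": [-0.092,0.267,0],"twist": [0,0,14]},{"travel": [-0.102,0.297,0],"twist": [-0.1,0.3,15.5]},{"travel": [-0.111,0.322,-0.003],"twist": [-0.2,0.6,17]},{"travel": [-0.118,0.342,-0.003],"twist": [-0.26,0.6,17.9]},{"travel": [-0.118,0.342,-0.003],"twist": [-0.26,0.6,17.9]},{"travel": [-0.118,0.342,-0.003],"twist": [-0.26,0.6,17.9]},{"travel": [-0.118,0.342,-0.003],"twist": [-0.26,0.6,17.9]}])

```text
time: 13.4
position: [0.6032, 0.1525, 0.3735]
orientation: [-0.018, 1.0, -0.001, -0.001]
ft_force: [-1.0, -0.0, -2.9]
finger_gap: 0.0441
```

Run:
```python
from h import *
stat()
goal((.6043,.1526,.175),182.1,0)
t=capture("top")[:,:,::-1];s=capture("side")[:,:,::-1]
z=lambda im,x,y:cv2.resize(im[y:y+80,x:x+80],None,fx=5,fy=5,interpolation=cv2.INTER_CUBIC)
cv2.imwrite("pics/c5.png",np.hstack([z(t,190,150),z(s,230,200)]))
```

```text
t 13.4 grasp [0.6029 0.1523 0.2185] x [-0.999 -0.037  0.002] z [-0.002 -0.001 -1.   ] q [  33.    6.    5.   -0.  -90. -120.] F [-1.  -0.  -2.9] gap 0.0441
travel [-0.0012, 0.0001, 0.0435] twist [-0.06, -0.12, 0.02] rows 1.0 TCP [0.604 0.153 0.33 ]
```

View pics/c5.png

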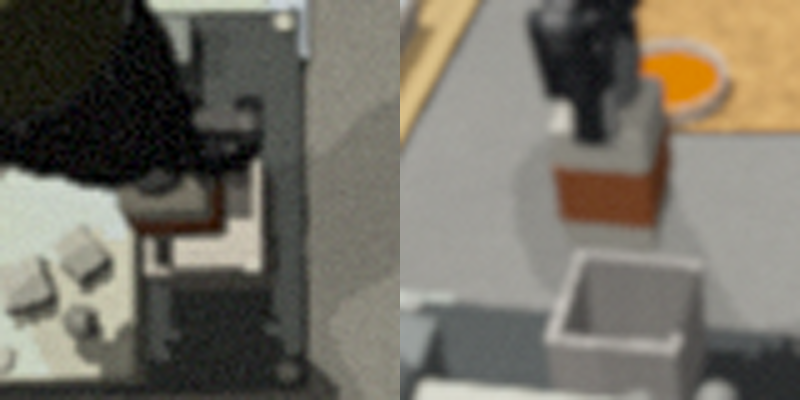

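The jar hangs above the cup, square to it. In the side crop its front lower edge runs from about (566,226) to (655,242). I'll check that against the prediction.

Run:
```python
from h import *
def crop(P): q=proj("side",P); return ((q-[230,200]+.5)*5-.5+[400,0]).round(0)
c,s=np.cos(.0368),np.sin(.0368)
J=np.array([.602,.1522])
for nm,z in(("foot",.131),("top",.209)):
    for a,b in((.023,.023),(-.023,.023),(-.023,-.023)):
        print(nm,a,b,crop([J[0]+c*a-s*b,J[1]+s*a+c*b,z]))
```

```text
foot 0.023 0.023 [564. 249.]
foot -0.023 0.023 [657. 257.]
foot -0.023 -0.023 [676. 194.]
top 0.023 0.023 [549. 126.]
top -0.023 0.023 [646. 135.]
top -0.023 -0.023 [667.  73.]
```

The columns match within about 1 mm, so I'll lower it into the cup.

jog_arm(deltas=[{"travel": [-0.0012,0,0.02],"twist": [0,0,0]},{"travel": [-0.0012,0,0.04],"twist": [0,0,0]},{"travel": [-0.0012,0,0.048],"twist": [0,0,0]},{"travel": [-0.0012,0,0.056],"twist": [0,0,0]},{"travel": [-0.0012,0,0.064],"twist": [0,0,0]},{"travel": [-0.0012,0,0.07],"twist": [0,0,0]},{"travel": [-0.0012,0,0.07],"twist": [0,0,0]}])

```text
time: 14.08
position: [0.6043, 0.1517, 0.3032]
orientation: [-0.018, 1.0, -0.0, -0.001]
ft_force: [0.0, 0.5, -3.3]
finger_gap: 0.0443
```

Run:
```python
from h import *
stat()
goal((.6043,.1526,.108),182.1,0)
```

```text
t 14.08 grasp [0.604  0.1515 0.1482] x [-0.999 -0.035  0.002] z [-0.002 -0.001 -1.   ] q [  32.    7.   -1.   -0.  -82. -120.] F [ 0.   0.5 -3.3] gap 0.0443
travel [-0.0001, 0.001, 0.0402] twist [-0.05, -0.12, -0.07] rows 1.0 TCP [0.604 0.153 0.263]
```

Inside the rim with no contact. I'll continue down.

jog_arm(deltas=[{"travel": [0,0.001,0.01],"twist": [0,0,0]},{"travel": [0,0.001,0.02],"twist": [0,0,0]},{"travel": [0,0.001,0.03],"twist": [0,0,0]},{"travel": [0,0.001,0.037],"twist": [0,0,0]},{"travel": [0,0.001,0.039],"twist": [0,0,0]},{"travel": [0,0.001,0.039],"twist": [0,0,0]},{"travel": [0,0.001,0.039],"twist": [0,0,0]}])

```text
time: 14.67
position: [0.6043, 0.1526, 0.2644]
orientation: [-0.018, 1.0, -0.001, -0.001]
ft_force: [-0.9, -0.1, -2.2]
finger_gap: 0.044
```

jog_arm(deltas=[{"travel": [0,0,0.001],"twist": [0,0,0]},{"travel": [0,0,0.002],"twist": [0,0,0]},{"travel": [0,0,0.002],"twist": [0,0,0]}])

```text
time: 14.92
position: [0.6044, 0.1527, 0.2626]
orientation: [-0.018, 1.0, -0.0, -0.001]
ft_force: [0.2, -0.1, -2.9]
finger_gap: 0.0446
```

jog_arm(deltas=[{"travel": [0,0,0.001],"twist": [0,0,0]},{"travel": [0,0,0.002],"twist": [0,0,0]},{"travel": [0,0,0.002],"twist": [0,0,0]}])

```text
time: 15.17
position: [0.6044, 0.1527, 0.2608]
orientation: [-0.018, 1.0, -0.0, -0.001]
ft_force: [0.3, -0.6, -2.4]
finger_gap: 0.0443
```

jog_arm(deltas=[{"travel": [0,0,0.001],"twist": [0,0,0]},{"travel": [0,0,0.001],"twist": [0,0,0]},{"travel": [0,0,0.001],"twist": [0,0,0]}])

```text
time: 15.42
position: [0.6045, 0.1527, 0.2608]
orientation: [-0.018, 1.0, -0.0, 0.0]
ft_force: [-2.2, 0.6, 4.6]
finger_gap: 0.0444
```

Contact came at 0.1058 (predicted 0.1056), so the jar is on the cup floor. I'll release it and lift away.

jog_arm(deltas=[{"travel": [0,0,0],"twist": [0,0,0]},{"travel": [0,0,0],"twist": [0,0,0]},{"travel": [0,0,0],"twist": [0,0,0]},{"travel": [0,0,0],"twist": [0,0,0]},{"travel": [0,0,0],"twist": [0,0,0]},{"travel": [0,0,0],"twist": [0,0,0]},{"travel": [0,0,0],"twist": [0,0,0]}], fingers=1)

```text
time: 16.0
position: [0.6045, 0.1527, 0.2607]
orientation: [-0.018, 1.0, -0.0, -0.0]
ft_force: [0.7, 0.4, 0.3]
finger_gap: 0.0854
```

jog_arm(deltas=[{"travel": [0,0,-0.015],"twist": [0,0,0]},{"travel": [0,0,-0.04],"twist": [0,0,0]},{"travel": [0,0,-0.075],"twist": [0,0,0]},{"travel": [0,0,-0.11],"twist": [0,0,0]},{"travel": [0,0,-0.13],"twist": [0,0,0]},{"travel": [0,0,-0.13],"twist": [0,0,0]}])

```text
time: 16.5
position: [0.6048, 0.1525, 0.3975]
orientation: [-0.018, 1.0, 0.001, 0.005]
ft_force: [0.1, -0.2, 0.8]
finger_gap: 0.0857
```

Run:
```python
from h import *
from m import W,s
stat()
t=capture("top")[:,:,::-1];d=capture("side")[:,:,::-1]
cv2.imwrite("pics/top6.png",t);cv2.imwrite("pics/side6.png",d)
z=lambda im,x,y:cv2.resize(im[y:y+120,x:x+120],None,fx=3.3,fy=3.3,interpolation=cv2.INTER_CUBIC)
cv2.imwrite("pics/c6.png",np.hstack([z(t,140,130),z(d,200,230)]))
# knob from dark masks in the initial pictures
for n,b in(("top",(145,185,170,210)),("side",(250,300,272,328))):
    g=cv2.cvtColor(cv2.imread(f"pics/{n}0.png"),cv2.COLOR_BGR2GRAY)[b[1]:b[3],b[0]:b[2]]
    k=(g<45).astype(np.uint8);N,L,S,C=cv2.connectedComponentsWithStats(k);i=1+S[1:,4].argmax();print(n,C[i]+b[:2],S[i]+[b[0],b[1],0,0,0])
# predicted for gear g
for g in(.2,.25,.3,.35,.4):
    a=2.094+g;P=lambda z:W(s,(.07+.1*np.cos(a),.07+.1*np.sin(a),z))
    print(g,P(0)[:2].round(4),[ (z,proj("top",P(z)).round(1).tolist(),proj("side",P(z)).round(1).tolist()) for z in(.1,.11,.12)])
```

```text
['Unreachable', 'calibration', 'capture', 'finish_job', 'read_state', 'tcp_to_tips'] 0.1734
t 16.5 grasp [0.6062 0.1529 0.2425] x [-0.999 -0.036 -0.009] z [ 0.009  0.002 -1.   ] q [  33.    6.    8.    0.  -91. -121.] F [ 0.1 -0.2  0.8] gap 0.0857
top [156.86567164 198.80597015] [152 195  11   9  67]
side [260.08403361 314.71428571] [256 307   9  16 119]
0.2 [0.5894 0.3622] [(0.1, [154.8, 195.8], [254.7, 321.9]), (0.11, [153.5, 195.2], [254.2, 319.0]), (0.12, [152.2, 194.5], [253.7, 316.0])]
0.25 [0.5859 0.3586] [(0.1, [156.0, 197.1], [256.8, 320.8]), (0.11, [154.7, 196.4], [256.4, 317.9]), (0.12, [153.4, 195.7], [255.9, 314.9])]
0.3 [0.5825 0.3549] [(0.1, [157.2, 198.2], [258.9, 319.6]), (0.11, [155.9, 197.6], [258.4, 316.7]), (0.12, [154.6, 196.9], [257.9, 313.7])]
0.35 [0.5793 0.3511] [(0.1, [158.5, 199.3], [260.8, 318.3]), (0.11, [157.2, 198.7], [260.4, 315.4]), (0.12, [155.9, 198.0], [259.9, 312.4])]
0.4 [0.5764 0.347 ] [(0.1, [159.9, 200.4], [262.7, 317.0]), (0.11, [158.6, 199.7], [262.3, 314.0]), (0.12, [157.3, 199.1], [261.8, 311.0])]
```

View pics/c6.png

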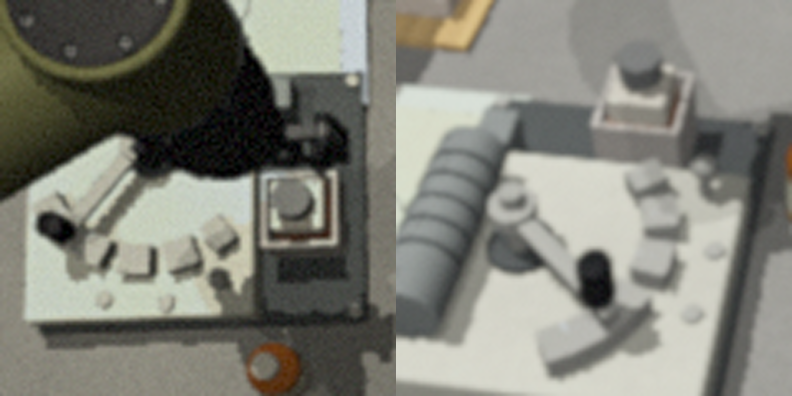

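The jar stands upright inside the cup (side crop (643,95)), and the knob hasn't moved. From the masks, gear ≈ 0.35 and the knob centre is about (0.579, 0.351, 0.111). I'll grip it with the jaws tangential to the arc.

```bash
cat > lev.py <<'E'
from h import *
import io,contextlib
with contextlib.redirect_stdout(io.StringIO()):
    from m import W,s
def K(g,z): a=2.094+g; return W(s,(.07+.1*np.cos(a),.07+.1*np.sin(a),z))
def psi(g): return np.degrees(2.094+g+s[2])-180
def lev(g,z): return goal(K(g,z),psi(g),0)
E
python3 -c "
from lev import *
lev(.35,.2)"
```

```text
travel [0.0181, 0.199, 0.0366] twist [-0.08, 0.07, -140.09] rows 19.6 TCP [0.579 0.351 0.355]
```

jog_arm(deltas=[{"travel": [0.001,0.01,0],"twist": [0,0,-7]},{"travel": [0.002,0.02,0],"twist": [0,0,-14]},{"travel": [0.003,0.03,0],"twist": [0,0,-21]},{"travel": [0.004,0.04,0],"twist": [0,0,-28]},{"travel": [0.0045,0.05,0],"twist": [0,0,-35]},{"travel": [0.0055,0.06,0],"twist": [0,0,-42]},{"travel": [0.0065,0.07,0],"twist": [0,0,-49]},{"travel": [0.007,0.08,0],"twist": [0,0,-56]},{"travel": [0.008,0.09,0],"twist": [0,0,-63]},{"travel": [0.009,0.1,0],"twist": [0,0,-70]},{"travel": [0.01,0.11,0.005],"twist": [0,0,-77]},{"travel": [0.011,0.12,0.01],"twist": [0,0,-84]},{"travel": [0.012,0.13,0.015],"twist": [0,0,-91]},{"travel": [0.013,0.14,0.02],"twist": [0,0,-98]},{"travel": [0.0135,0.15,0.025],"twist": [0,0,-105]},{"travel": [0.0145,0.16,0.03],"twist": [0,0,-112]},{"travel": [0.0155,0.17,0.035],"twist": [0,0,-119]},{"travel": [0.016,0.18,0.0366],"twist": [0,0,-126]},{"travel": [0.017,0.19,0.0366],"twist": [0,0,-133]},{"travel": [0.018,0.199,0.0366],"twist": [0,0,-140]}], fingers=0.75)

```text
time: 18.27
position: [0.5791, 0.3517, 0.3523]
orientation: [0.947, -0.322, -0.0, 0.001]
ft_force: [0.6, 0.5, -0.3]
finger_gap: 0.064
```

```bash
python3 -c "
from lev import *
stat();lev(.35,.2);lev(.35,.116)"
```

```text
t 18.27 grasp [0.5789 0.3514 0.1973] x [ 0.792 -0.61  -0.   ] z [-0.002 -0.002 -1.   ] q [ 48.  14.  12.  -0. -88.   4.] F [ 0.6  0.5 -0.3] gap 0.064
travel [0.0005, 0.0004, -0.0027] twist [0.13, 0.01, 0.27] rows 0.1 TCP [0.579 0.351 0.355]
travel [0.0005, 0.0002, 0.0813] twist [0.13, 0.01, 0.27] rows 2.0 TCP [0.579 0.351 0.271]
```

jog_arm(deltas=[{"travel": [0.0005,0.0003,0.02],"twist": [0.1,0,0.3]},{"travel": [0.0005,0.0003,0.04],"twist": [0.1,0,0.3]},{"travel": [0.0005,0.0003,0.055],"twist": [0.1,0,0.3]},{"travel": [0.0005,0.0003,0.068],"twist": [0.1,0,0.3]},{"travel": [0.0005,0.0003,0.078],"twist": [0.1,0,0.3]},{"travel": [0.0005,0.0003,0.081],"twist": [0.1,0,0.3]},{"travel": [0.0005,0.0003,0.081],"twist": [0.1,0,0.3]},{"travel": [0.0005,0.0003,0.081],"twist": [0.1,0,0.3]}])

```text
time: 18.93
position: [0.5794, 0.351, 0.272]
orientation: [0.946, -0.325, 0.0, -0.0]
ft_force: [-0.4, -0.4, 0.1]
finger_gap: 0.0637
```

jog_arm(deltas=[{"travel": [0,0,0],"twist": [0,0,0]},{"travel": [0,0,0],"twist": [0,0,0]},{"travel": [0,0,0],"twist": [0,0,0]},{"travel": [0,0,0],"twist": [0,0,0]},{"travel": [0,0,0],"twist": [0,0,0]},{"travel": [0,0,0],"twist": [0,0,0]},{"travel": [0,0,0],"twist": [0,0,0]},{"travel": [0,0,0],"twist": [0,0,0]}], fingers=0, grip_force=50)

```text
time: 19.6
position: [0.5795, 0.3511, 0.2729]
orientation: [0.946, -0.325, 0.001, -0.0]
ft_force: [-0.7, -0.1, 5.0]
finger_gap: 0.0225
```

```bash
python3 -c "
from lev import *
stat();p=now()[0];d=p[:2]-W(s,(.07,.07,0))[:2];print('gear',np.arctan2(d[1],d[0])-s[2]-2.094,np.hypot(*d))"
```

```text
t 19.6 grasp [0.5797 0.3512 0.1179] x [ 0.789 -0.614  0.001] z [ 0.001  0.001 -1.   ] q [ 48.  15.   5.   0. -80.   4.] F [-0.7 -0.1  5. ] gap 0.0225
gear 0.3487941000771686 0.09987017647239574
```

Knob gripped at gear 0.349, radius 0.0999. I'll lift it.

jog_arm(deltas=[{"travel": [0,0,-0.004],"twist": [0,0,0]},{"travel": [0,0,-0.008],"twist": [0,0,0]},{"travel": [0,0,-0.012],"twist": [0,0,0]},{"travel": [0,0,-0.012],"twist": [0,0,0]},{"travel": [0,0,-0.012],"twist": [0,0,0]}])

```text
time: 20.02
position: [0.5795, 0.351, 0.2842]
orientation: [0.946, -0.325, 0.0, -0.0]
ft_force: [2.7, -0.7, -5.6]
finger_gap: 0.0228
```

```bash
python3 -c "
from lev import *
stat();z=now()[0][2]-.155;print('z',z)
for i in range(1,9):
    g=.349+(1.55-.349)*i/8;lev(g,z)"
```

```text
t 20.02 grasp [0.5795 0.351  0.1292] x [ 0.789 -0.614  0.   ] z [ 0.  0. -1.] q [ 48.  15.   6.   0. -81.   4.] F [ 2.7 -0.7 -5.6] gap 0.0228
z 0.1291536979766875
travel [0.001, 0.0149, -0.0] twist [-0.02, -0.02, -8.58] rows 1.2 TCP [0.571 0.339 0.284]
travel [0.0043, 0.0295, -0.0] twist [-0.02, -0.02, -17.18] rows 2.4 TCP [0.565 0.325 0.284]
travel [0.0098, 0.0435, -0.0] twist [-0.01, -0.02, -25.78] rows 3.6 TCP [0.561 0.311 0.284]
travel [0.0173, 0.0564, -0.0] twist [-0.01, -0.03, -34.38] rows 4.8 TCP [0.558 0.296 0.284]
travel [0.0267, 0.0682, -0.0] twist [-0.01, -0.03, -42.98] rows 6.0 TCP [0.559 0.281 0.284]
travel [0.0377, 0.0783, -0.0] twist [-0.01, -0.03, -51.59] rows 7.2 TCP [0.561 0.266 0.284]
travel [0.0501, 0.0867, -0.0] twist [-0.01, -0.03, -60.19] rows 8.4 TCP [0.566 0.252 0.284]
travel [0.0637, 0.0932, -0.0] twist [-0.0, -0.03, -68.79] rows 9.6 TCP [0.572 0.238 0.284]
```

jog_arm(deltas=[{"travel": [0.0003,0.0075,0],"twist": [0,0,-4.3]},{"travel": [0.001,0.0149,0],"twist": [0,0,-8.6]},{"travel": [0.0024,0.0223,0],"twist": [0,0,-12.9]},{"travel": [0.0043,0.0295,0],"twist": [0,0,-17.2]},{"travel": [0.0068,0.0366,0],"twist": [0,0,-21.5]},{"travel": [0.0098,0.0435,0],"twist": [0,0,-25.8]},{"travel": [0.0133,0.0501,0],"twist": [0,0,-30.1]},{"travel": [0.0173,0.0564,0],"twist": [0,0,-34.4]},{"travel": [0.0218,0.0625,0],"twist": [0,0,-38.7]},{"travel": [0.0267,0.0682,0],"twist": [0,0,-43]},{"travel": [0.032,0.0734,0],"twist": [0,0,-47.3]},{"travel": [0.0377,0.0783,0],"twist": [0,0,-51.6]},{"travel": [0.0437,0.0827,0],"twist": [0,0,-55.9]},{"travel": [0.0501,0.0867,0],"twist": [0,0,-60.2]},{"travel": [0.0568,0.0902,0],"twist": [0,0,-64.5]},{"travel": [0.0637,0.0932,0],"twist": [0,0,-68.8]},{"travel": [0.0637,0.0932,0],"twist": [0,0,-68.8]},{"travel": [0.0637,0.0932,0],"twist": [0,0,-68.8]},{"travel": [0.0637,0.0932,0],"twist": [0,0,-68.8]}])

```text
time: 21.6
position: [0.573, 0.2388, 0.2842]
orientation: [0.964, 0.266, 0.002, -0.001]
ft_force: [5.7, 3.6, -5.8]
finger_gap: 0.0226
```

```bash
cat >> lev.py <<'E'
def gear():
    p=now()[0];d=p[:2]-W(s,(.07,.07,0))[:2];print('gear',((np.arctan2(d[1],d[0])-s[2]-2.094)%6.2832).round(4),'r',np.hypot(*d).round(4),'z',(p[2]-.155).round(4))
E
python3 -c "
from lev import *
stat();gear();lev(1.55,.117)"
```

```text
t 21.6 grasp [0.5734 0.2391 0.1292] x [0.858 0.513 0.003] z [ 0.003  0.002 -1.   ] q [ 41.   6.  -3.   0. -80.  80.] F [ 5.7  3.6 -5.8] gap 0.0226
gear 1.549 r 0.0993 z 0.1292
travel [-0.0007, 0.0001, 0.0122] twist [-0.02, -0.19, -0.01] rows 0.3 TCP [0.572 0.238 0.272]
```

jog_arm(deltas=[{"travel": [-0.0006,0,0.004],"twist": [0,0,0]},{"travel": [-0.0006,0,0.008],"twist": [0,0,0]},{"travel": [-0.0006,0,0.012],"twist": [0,0,0]},{"travel": [-0.0006,0,0.015],"twist": [0,0,0]},{"travel": [-0.0006,0,0.015],"twist": [0,0,0]}])

```text
time: 22.02
position: [0.5728, 0.2388, 0.2685]
orientation: [0.964, 0.266, 0.002, -0.001]
ft_force: [5.8, 2.2, -3.6]
finger_gap: 0.0228
```

```bash
python3 -c "
from lev import *
stat();gear()"
```

```text
t 22.02 grasp [0.5734 0.2393 0.1135] x [0.858 0.513 0.005] z [ 0.004  0.003 -1.   ] q [ 41.   7.  -5.   0. -78.  80.] F [ 5.8  2.2 -3.6] gap 0.0228
gear 1.5476 r 0.0995 z 0.1135
```

The tooth is already 4 mm into the notch with no upward force. I'll continue down.

jog_arm(deltas=[{"travel": [0,0,0.002],"twist": [0,0,0]},{"travel": [0,0,0.004],"twist": [0,0,0]},{"travel": [0,0,0.006],"twist": [0,0,0]},{"travel": [0,0,0.007],"twist": [0,0,0]},{"travel": [0,0,0.007],"twist": [0,0,0]}])

```text
time: 22.43
position: [0.5728, 0.2388, 0.262]
orientation: [0.964, 0.266, 0.002, -0.001]
ft_force: [1.3, 0.1, -0.4]
finger_gap: 0.0227
```

```bash
python3 -c "
from lev import *
stat();gear()"
```

```text
t 22.43 grasp [0.5735 0.2392 0.107 ] x [0.858 0.513 0.005] z [ 0.004  0.003 -1.   ] q [ 41.   7.  -5.   0. -78.  80.] F [ 1.3  0.1 -0.4] gap 0.0227
gear 1.5479 r 0.0995 z 0.107
```

jog_arm(deltas=[{"travel": [0,0,0.001],"twist": [0,0,0]},{"travel": [0,0,0.0015],"twist": [0,0,0]},{"travel": [0,0,0.0015],"twist": [0,0,0]}])

```text
time: 22.68
position: [0.5727, 0.2387, 0.2617]
orientation: [0.964, 0.266, 0.003, -0.001]
ft_force: [-2.9, -0.8, 4.1]
finger_gap: 0.023
```

jog_arm(deltas=[{"travel": [0,0,0],"twist": [0,0,0]},{"travel": [0,0,0],"twist": [0,0,0]},{"travel": [0,0,0],"twist": [0,0,0]},{"travel": [0,0,0],"twist": [0,0,0]},{"travel": [0,0,0],"twist": [0,0,0]}], fingers=0.5)

```text
time: 23.1
position: [0.5727, 0.2387, 0.2614]
orientation: [0.964, 0.266, 0.002, -0.001]
ft_force: [0.6, -0.4, -0.6]
finger_gap: 0.0427
```

jog_arm(deltas=[{"travel": [0,0,-0.01],"twist": [0,0,0]},{"travel": [0,0,-0.03],"twist": [0,0,0]},{"travel": [0,0,-0.06],"twist": [0,0,0]},{"travel": [-0.03,0,-0.09],"twist": [0,0,0]},{"travel": [-0.07,0,-0.12],"twist": [0,0,0]},{"travel": [-0.11,0,-0.14],"twist": [0,0,0]},{"travel": [-0.14,0,-0.15],"twist": [0,0,0]},{"travel": [-0.14,0,-0.15],"twist": [0,0,0]}])

```text
time: 23.77
position: [0.4485, 0.1631, 0.4184]
orientation: [0.964, 0.266, 0.008, -0.003]
ft_force: [0.8, 1.1, 2.8]
finger_gap: 0.0427
```

Run:
```python
from lev import *
stat()
t=capture("top")[:,:,::-1];d=capture("side")[:,:,::-1]
cv2.imwrite("pics/top7.png",t);cv2.imwrite("pics/side7.png",d)
z=lambda im,x,y:cv2.resize(im[y:y+120,x:x+120],None,fx=3.3,fy=3.3,interpolation=cv2.INTER_CUBIC)
cv2.imwrite("pics/c7.png",np.hstack([z(t,140,130),z(d,200,230)]))
b=(255,285,300,325);g=cv2.cvtColor(d,cv2.COLOR_BGR2GRAY)[b[1]-20:b[3],b[0]:b[2]]
N,L,S,C=cv2.connectedComponentsWithStats((g<45).astype(np.uint8));i=1+S[1:,4].argmax();print("side knob",C[i]+[b[0],b[1]-20],S[i])
for dz in(0,.0115):print(dz,proj("side",K(1.55,.111-dz)).round(1))
print(proj("side",K(.349,.111)).round(1))
```

```text
t 23.77 grasp [0.4507 0.1646 0.2634] x [0.858 0.513 0.017] z [ 0.014  0.009 -1.   ] q [ 44. -17. -11.   0. -95.  77.] F [0.8 1.1 2.8] gap 0.0427
side knob [277.23958333 278.76041667] [19  7  8 15 96]
0 [277.1 276.4]
0.0115 [277.4 279.8]
[260.3 315.1]
```

View pics/c7.png

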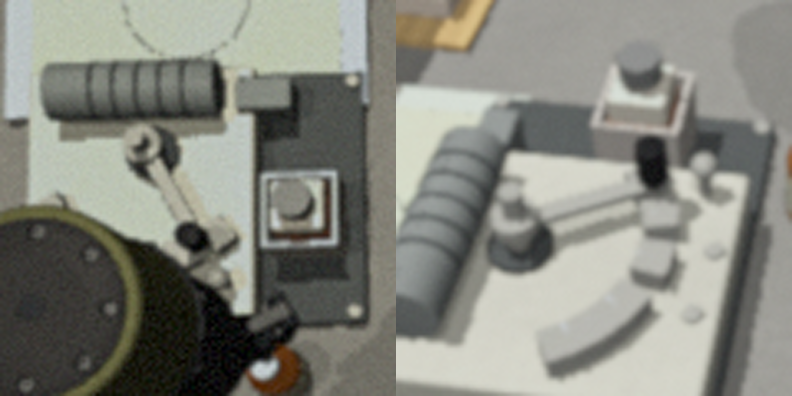

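The knob sits at the pin's notch. Its mask top is 7.8 px above the predicted fully-home centre, against 8.1 px at the start, so it has dropped home. The jar is upright in the cup. Last, I'll compare the other objects with the first pictures and hand in.

Run:
```python
from h import *
s0,s7=(cv2.imread(f"pics/side{i}.png").astype(int) for i in("0","7")); t0,t7=(cv2.imread(f"pics/top{i}.png").astype(int) for i in("0","7"))
for nm,a,b,(x,y,X,Y) in(("dish_a",t0,t7,(303,172,331,197)),("dish_b",t0,t7,(315,235,341,260)),("papercup",t0,t7,(398,218,428,246)),("pot",t0,t7,(384,158,406,184)),("knives",t0,t7,(438,215,486,300)),("flask",s0,s7,(314,260,342,302)),("jar old spot",t0,t7,(346,192,370,232))):
    e=np.abs(cv2.GaussianBlur(a[y:Y,x:X].astype(np.float32),(3,3),0)-cv2.GaussianBlur(b[y:Y,x:X].astype(np.float32),(3,3),0)).max(2);print(nm,e.mean().round(1),e.max().round(0))
st=read_state();print(st["time"],st["ft_force"]);print(finish_job())
```

```text
dish_a 11.7 18.0
dish_b 12.0 15.0
papercup 9.3 15.0
pot 11.3 16.0
knives 9.0 14.0
flask 9.1 13.0
jar old spot 53.0 113.0
23.8667 [ 0.83406014  0.25695428 -0.22615936]
the job is handed in; nothing more can be done
None
```

The job was handed in at about 24 s of the 72 s allowed, with the steps done in the order asked. I stood the jar upright on the board and let go. I then took it again, set it upright on the cup floor, lifted the lever and swung it to the pin's notch (gear 1.55). There I lowered it home and left it.

**Last checks:**
- **Jar:** it touched the cup floor at the predicted height (0.1058 against 0.1056 m) and stands upright in both views.
- **Lever:** it was at gear about 1.548 when released. It had gone down about 11.2 mm before pressing on the stop; fully home is 11.5 mm. In the side picture the top of the knob agrees with fully home. The centre of the knob reads slightly higher, nearer a 9 mm drop, but that is within the picture's resolution.
- **Other objects:** the dishes, paper cup, pot, bottle and knives match the first pictures, with only small, even brightness differences. The robot was touching nothing at hand-in.

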